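Set the tile cutter's depth dial four clicks deeper and lock it

TASK

With a fingertip, push the rib of the tile cutter's click-stop depth dial clockwise (seen from above) by exactly four clicks, stopping at the fourth without ever going on past it. Then press the round locking plunger beside the dial fully down. Do not take the rib or the plunger between the fingers, and leave the hole saw, bottle, rubbing block and stone offcut where they stand.

Things in the scene. Friction and masses are not known exactly. Their poses are not given: they have to be found in the camera images.
- cutter: tile cutter fixed to the bench: grey head 130 (x) x 260 (y) mm, flat top 62 mm high, on two low rails 460 mm long along y. Origin: under the head's centre, at bench height. The dial is about the middle of the head's top; the locking plunger is at one end (95 mm along y, up to 30 mm off in x), a low hexagonal filler cap that plays no part at the other; they may change places
- dial_center (a point): point on the dial's vertical axis, on the dial's flat top face, 90 mm above the bench. The point belongs to the fixed scale ring (diameter 120 mm, top 70 mm above the bench), its x axis pointing where the rib points when the dial joint reads 0. The ring has 20 evenly spaced marks, one per click, and turns up at any yaw
- dial_rib (a point): middle of the top edge of the dial's rib, 106 mm above the bench and 29 mm from the dial's axis. The dial is a flat black disc, diameter 92 mm, 20 mm thick; from its face rises one straight aluminium rib, 30 mm long along the radius (from 14 to 44 mm from the axis), 8 mm thick, 16 mm high. x axis: outward along the rib; y axis: across it, so that clockwise turning moves the rib towards -y; z up. The point turns with the dial
- dial (a joint): dial angle in rad, 0 at the start (in a click), growing clockwise seen from above. It clicks into a rest every 0.314 rad (18 degrees, 20 to the turn), so the fourth click rests at 1.257. Leaving a rest takes about 0.2 N m (5 to 8 N on the rib); past half-way the dial springs on by itself into the next rest and stays there. It has no stop near the fourth click
- lock_top (a point): centre of the flat top of the locking plunger: a steel mushroom button, head diameter 30 mm, in a round collar. Up, the top is about 90 mm above the bench; fully down it is 80 mm. z up
- lock (a joint): travel of the locking plunger in m: about 0 to 0.002 (up) at the start, 0.010 fully down. It is moved by friction of about 4 N and stays where it is left
- hole_saw: loose steel diamond hole saw standing mouth down, diameter 62 mm, 88 mm high with its shank; origin under its centre; beyond the cutter
- bottle: loose white plastic bottle, diameter 62 mm, 150 mm high, past one end of the rails; origin under its centre
- rub_block: loose hand rubbing block 55 x 90 mm, 38 mm high, grey foot and yellow grip, between robot and cutter; origin under its centre
- offcut: loose flat stone offcut 70 x 95 x 12 mm, between robot and cutter; origin under its centre

How it is judged:
On the way, in this order (a step that is already met when the one before it is completed fails the run):
1. the dial rests at its fourth click (value of joint dial between 1.137 and 1.377 rad), for 0.3 s.
2. the locking plunger is pressed fully down (value of joint lock above 0.0085 m), for 0.1 s.
At the end, for the whole second after the job is handed in: the dial rests at the fourth click clockwise of its start (1.257 rad, within 0.12) and the locking plunger is down (at least 8.5 of its 10 mm) (all of step 1 and velocity of joint dial between -0.1 and 0.1 rad/s and value of joint lock above 0.0085 m); the robot touches nothing.
It fails at once if the dial is turned past the fourth click (over 1.45 rad) (value of joint dial above 1.45 rad).
It fails at once if the rib is taken between the fingers (y of the grasp point in the frame of dial_rib between -0.005 and 0.005 m and x of the grasp point in the frame of dial_rib between -0.025 and 0.025 m and z of the grasp point in the frame of dial_rib below 0.01 m).
It fails at once if the plunger is taken between the fingers (horizontal distance between the grasp point and lock_top below 0.012 m and z of the grasp point in the frame of lock_top below 0.008 m).
It fails at once if the hole saw, bottle, rubbing block or offcut is lifted, carried or shoved (over 15 mm) (distance of any of hole_saw, bottle, rub_block, offcut from where it was at the start of the episode above 0.015 m).
It also fails if it takes over 48 s, if anything falls off the work surface, if the arm or the gripper's body presses on something with over 40 N, if the wrist force passes 120 N, or if a joint passes its speed limit or range.

ROBOT

A 6-joint arm with a two-finger parallel gripper is mounted at the origin on the work surface. World frame = base frame: x ahead of the robot, y to its left, z up, the work surface at z = 0. Lengths are in m, angles in rad, forces in N, time in s.
With the tool pointing down it reaches from about 0.325 to 0.85 m from the base axis. Payload 15.5 kg.
Tool frame: the origin (TCP) lies midway between the tips of the shut fingers; the grasp point (between the pads) lies 19 mm behind it (bot.grasp_offset is the distance from the TCP to the grasp point, in m); y points along the fingers, x is the direction in which the jaws open and shut, and the axes are right-handed (so a half turn about y gives the same grasp; the last joint's range is limited). The gripper opens to 91 mm and grips with 3 to 60 N. Pads are 32 mm wide; open, the fingers measure 118 mm over their backs; the gripper's body (76 mm by 178 mm) begins 60 mm behind the grasp point.
Start: joints at [-0.096, 0.494, 1.345, -0, 1.302, -0.096], TCP at [0.625, 0, 0.214] pointing down, gripper open.
Joint ranges: [-2.91, 2.91], [-0.82, 2.16], [0.22, 2.67], [-1.22, 4.37], [0.12, 2.79], [-3.08, 3.08]. Speed limits (rad/s): [1.89, 1.89, 2.57, 3.01, 3.01, 3.01].

INTERFACE

Orientations are given as a unit quaternion [x, y, z, w].
In Python, from plant import monitor, optics, bot, finder gives the robot as it stands.
- The arm moves only by the tool send_rows, never from a script. Its argument "moves" is a list of rows, each a list of 3 entries, a list of its own where there are three numbers: the shift along the tool's x, y, z in m, then the turn, a rotation vector about the tool's x, y, z in rad, then the gripper command: -1 is fully open, 1 is shut, values between are in proportion. In form: [[[tx, ty, tz], [ax, ay, az], fingers], ...]. A call has exactly 10 rows; each row is the pose to reach, as a shift and turn from the pose commanded when the call began, along the tool's axes at that moment; what a row does not reach only later rows make up. A row lasts 1/8 s, in which the tool goes at most 62.5 mm and 10.7 degrees, less where a joint would pass 70% of its speed; a pose out of reach is approached as far as the arm can. A call with a gripper value outside its range is refused whole. The fingers move at their own pace and stop on an object; "force" is the grip in N (left out, the last holds). Time passes only in rows, so rows that repeat a pose let the fingers close, or fill a call up. It gives the time, the measured TCP pose, the force and the opening at its end, in the units of the state.
- monitor.state(): the state, without advancing time (a new reading comes with each control period).
- optics.read_camera(name): name is "scene" or "side" or "wrist"; returns a dict with "frame" (480x640x3 uint8, blue, green, red), "fov_y" (degrees; the focal length in pixels is half the picture's height over the tangent of half this angle, whatever the lens; pixels are square), "cx", "cy" (the principal point, pixels), "dist_coeffs" ([k1, k2, p1, p2, k3] as OpenCV has them; the pictures are not rectified), "origin" and "rotation" of the camera in the world; the wrist camera has in their place "hand_eye" (4x4, takes a point from camera to tool coordinates, whose origin is the TCP and whose axes are the tool frame's). Camera axes: x right, y up, looking along -z (the intrinsics and any distortion apply to the point x, -y, -z); pixel columns grow to the right and rows downward; lengths in m; the calibration is good to about 2 mm. A picture is of the moment at which its call begins: read the wrist's pose just before it. There is no depth.
- bot.job_done(): hands the job in, once; it reports no verdict.
Trained networks look in a picture, given as the dict that the camera call returned (one of the last four; its "shot" number tells which), for a name from the list of things; names that differ only in an ending like _2 or _b are one class to them, and where a whole thing is asked for, a point or a joint stands for the part that bears it (a point fixed in the world has none). Each returns a list of dicts, best first, with "conf" (0 to 1); they miss things now and then, are a little off and sometimes report something else, mostly with a low value. They report only what shows in the picture. A call takes as long as a camera call.
- finder.boxes_of(picture, query): "bbox" ([left, top, right, bottom] in pixels, round what is visible of it).
- finder.landmark_of(picture, query): "position" ([column, row] in pixels: a listed point, or the origin of a listed thing).
The state is a dict: "time_s": time; "joint_positions": joint angles; "joint_velocities": joint speeds; "effort": joint torques, N m; "tcp_pos": TCP position; "ee_rot": TCP orientation; "ft_force": force on the tool from outside, world axes, zero at the start; "torque": the same for the moment, N m; "width": opening from 0.0 (shut) to 1.0 (fully open).
Only numpy, scipy, OpenCV 4.12 (cv2) and the standard library are available. Lean on these libraries where they do the work, as an engineer would, in place of code of your own. Each camera call takes 0.05 s, during which the arm holds its last target. There are 200 camera calls.

## Working session

There is one attempt and no reset: what is moved stays moved. The work goes in short steps, Python scripts to look and compute and a tool call to move; the robot and the scene stay as the last step left them, time stands still between calls to the robot, and variables do not carry over. Pictures are saved under pics/ and viewed, about 8 in all and at most 12, crops included, and the job is handed in when it is done.

Besides the shell and the picture viewer there is one more tool, called as name(argument=value, ...), one argument or row to a line, values as JSON. send_rows: Moves the arm, as the interface text tells. Its arguments: {"type":"object","properties":{"moves":{"type":"array"},"force":{"type":"number"}},"required":["moves"]}

```bash
mkdir -p pics; cat > h.py <<'E'
import numpy as np, cv2
from scipy.spatial.transform import Rotation as R
from plant import monitor, optics, bot, finder
def cam(name):
    s=monitor.state(); c=optics.read_camera(name)
    if name=="wrist":
        T=np.eye(4); T[:3,:3]=R.from_quat(s["ee_rot"]).as_matrix(); T[:3,3]=s["tcp_pos"]
        M=T@np.array(c["hand_eye"]); c["O"],c["Rm"]=M[:3,3],M[:3,:3]
    else:
        r=np.array(c["rotation"],float); c["O"]=np.array(c["origin"],float)
        c["Rm"]=r if r.shape==(3,3) else R.from_quat(r).as_matrix()
    f=240/np.tan(np.radians(c["fov_y"])/2); c["K"]=np.array([[f,0,c["cx"]],[0,f,c["cy"]],[0,0,1.]])
    c["D"]=np.array(c["dist_coeffs"],float); return c
def onz(c,px,z):
    u=cv2.undistortPoints(np.array([[px]],float),c["K"],c["D"])[0,0]
    d=c["Rm"]@np.array([u[0],-u[1],-1]); return c["O"]+d*(z-c["O"][2])/d[2]
def proj(c,P):
    q=(np.atleast_2d(P)-c["O"])@c["Rm"]*[1,-1,-1]
    return cv2.projectPoints(q,np.zeros(3),np.zeros(3),c["K"],c["D"])[0][:,0]
E
python3 - <<'E'
from h import *
s=monitor.state(); print(s)
Z=dict(cutter=0,dial_center=.09,dial_rib=.106,lock_top=.09,hole_saw=0,bottle=0,rub_block=0,offcut=0)
for n in ["scene","side","wrist"]:
    c=cam(n); cv2.imwrite(f"pics/{n}0.png",c["frame"]); print(n,c["O"],c["Rm"][:,2])
    for k,z in Z.items():
        for d in finder.landmark_of(c,k)[:2]: print(k,round(d["conf"],2),np.round(d["position"]),onz(c,d["position"],z).round(4))
E
```

```text
{'time_s': 0.0, 'joint_positions': array([-9.55409412e-02,  4.94231804e-01,  1.34618651e+00, -4.82629612e-06,
        1.30247909e+00, -9.55103601e-02]), 'joint_velocities': array([-0.00090964,  0.00062464, -0.00036833, -0.00021273, -0.00178917,
        0.00057695]), 'effort': array([-1.07322368e-03, -8.78814626e+01, -3.81857479e+01,  7.05250050e-02,
        5.33505273e-02, -1.50444166e-04]), 'tcp_pos': array([6.24592749e-01, 1.49917277e-05, 2.13289273e-01]), 'ee_rot': array([-7.07064269e-01,  4.69711582e-04,  4.48994391e-04,  7.07148992e-01]), 'ft_force': array([ 0.29857453, -0.17577593,  0.51768415]), 'torque': array([ 0.03907791, -0.02078685,  0.01089988]), 'width': 0.9974438626424939}
scene [ 0.98852499 -0.48973709  0.61352016] [ 0.48589891 -0.65977317  0.57323783]
cutter 0.7 [307. 294.] [0.5528 0.0644 0.    ]
dial_center 0.63 [306. 256.] [0.557  0.0579 0.09  ]
dial_rib 0.74 [287. 249.] [0.5329 0.037  0.106 ]
lock_top 0.54 [336. 234.] [0.5599 0.1399 0.09  ]
hole_saw 0.76 [374. 339.] [0.7076 0.0414 0.    ]
bottle 0.71 [386. 220.] [0.5419 0.3582 0.    ]
bottle 0.36 [308. 255.] [0.48
[... 276 characters left out ...]
 0.0605 0.    ]
dial_center 0.58 [322. 214.] [0.5575 0.0728 0.09  ]
dial_rib 0.92 [330. 199.] [0.5452 0.0464 0.106 ]
lock_top 0.79 [316. 239.] [0.5564 0.1582 0.09  ]
hole_saw 0.96 [246. 247.] [0.7086 0.0527 0.    ]
bottle 0.72 [308. 368.] [0.5435 0.3662 0.    ]
rub_block 0.92 [399. 227.] [ 0.4196 -0.0486  0.    ]
offcut 0.89 [416. 312.] [0.3892 0.2237 0.    ]
wrist [0.62510355 0.08229598 0.38286178] [7.36625120e-04 2.92001864e-01 9.56417466e-01]
dial_center 0.95 [237. 151.] [0.561  0.0606 0.09  ]
dial_rib 0.88 [203. 179.] [0.5382 0.0422 0.106 ]
lock_top 0.9 [227.  10.] [0.5591 0.1554 0.09  ]
hole_saw 0.76 [412. 166.] [0.7114 0.0388 0.    ]
rub_block 0.91 [131. 253.] [ 0.4208 -0.0518  0.    ]
```

```bash
python3 - <<'E'
import cv2,numpy as np
a=cv2.imread("pics/wrist0.png");b=cv2.imread("pics/side0.png")[130:330,200:460];
b=cv2.resize(b,None,fx=1.5,fy=1.5);a=cv2.resize(a[:360,60:500],None,fx=.9,fy=.9)
h=max(a.shape[0],b.shape[0]);p=lambda i:cv2.copyMakeBorder(i,0,h-i.shape[0],0,0,0)
cv2.imwrite("pics/m1.png",np.hstack([p(a),p(b)]));print(a.shape,b.shape)
E
```

```text
(324, 396, 3) (300, 390, 3)
```

View pics/m1.png

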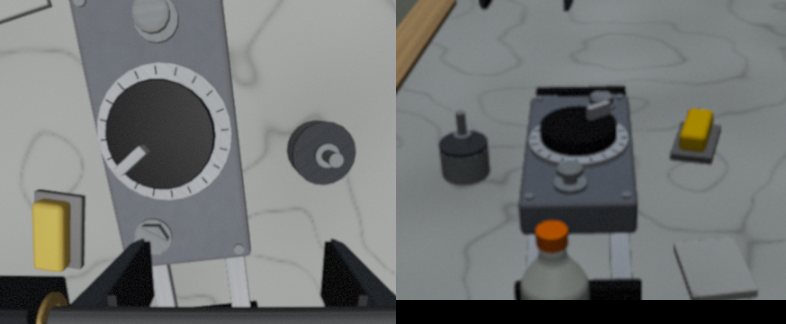

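View pics/scene0.png

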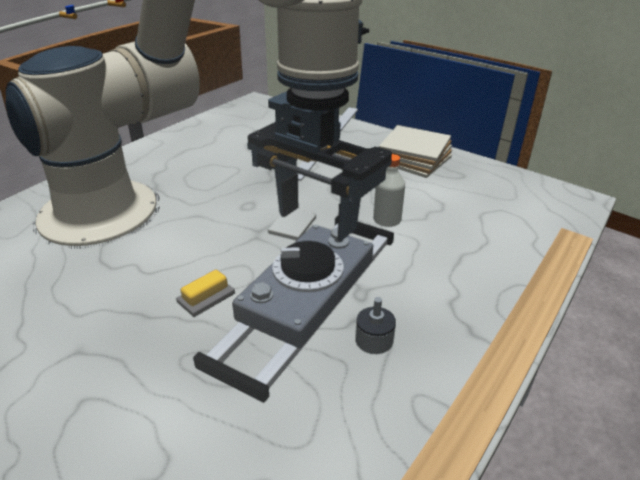

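The wrist crop shows the dial centre near raw pixel (238,150) and the rib running from (188,194) to (221,167), pointing to about 220° in the world. The plunger is the round button at +y and the hex cap is at -y. Next I refine the centre and the rib angle.

```bash
cat >> h.py <<'E'
def dial(c,C0):
    "ring centre (z=.07) and rib angle in deg"
    g=cv2.cvtColor(c["frame"],cv2.COLOR_BGR2GRAY)
    H=np.array(C0)
    # rectify the plane z=.106 and z=.07 to 0.25 mm/px maps
    def rect(z,h=.075):
        w=np.arange(-h,h,.00025); X,Y=np.meshgrid(H[0]+w,H[1]+w)
        p=proj(c,np.c_[X.ravel(),Y.ravel(),np.full(X.size,z)]).astype(np.float32)
        return cv2.remap(g,p[:,0].reshape(X.shape),p[:,1].reshape(X.shape),cv2.INTER_LINEAR),w
    m,w=rect(.07); r,_=rect(.106,.06)
    return m,w,r
E
python3 - <<'E'
from h import *
c=cam("wrist"); m,w,r=dial(c,[.56,.06])
cv2.imwrite("pics/rect.png",np.hstack([np.flipud(m),np.flipud(cv2.copyMakeBorder(r,60,60,60,60,cv2.BORDER_CONSTANT))])[:, :][::2,::2])
cv2.imwrite("pics/r.png",r)
circ=cv2.HoughCircles(cv2.GaussianBlur(m,(0,0),2),cv2.HOUGH_GRADIENT,1,500,param1=60,param2=10,minRadius=232,maxRadius=248)
if circ is not None:
    x,y,R0=circ[0,0]; print("ring",.56-.075+x*.00025,.06-.075+y*.00025,R0*.25)
m9=cv2.HoughCircles
# rib: bright pixels within ~42 mm of centre in the z=.106 map
n=r.shape[0]; yy,xx=np.mgrid[:n,:n]; d=np.hypot(xx-n/2,yy-n/2)*.25
mask=((r>110)&(d<46)).astype(np.uint8)
k,lab,st,ce=cv2.connectedComponentsWithStats(mask)
for i in range(1,k):
    if st[i,4]>200:
        pts=np.argwhere(lab==i)[:,::-1].astype(np.float32); print(st[i,4],.56-.06+ce[i]*.00025*[1,0]+0, (np.array([.5,0])+ce[i]*.00025), cv2.minAreaRect(pts))
E
```

```text
ring 0.560125 0.060375005 59.325
19437 [0.53866137 0.5       ] [0.53866137 0.05017842] ((216.64013671875, 231.48751831054688), (317.9935302734375, 367.7185974121094), 20.022083282470703)
```

View pics/rect.png

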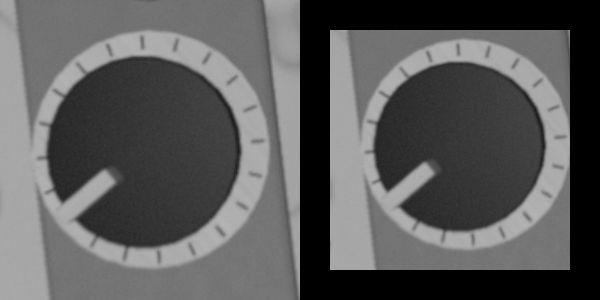

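Ring centre is (0.5601, 0.0604) and the rib angle about 219.8°, which fits the 18° marks. I'll now move over the rib's trailing side with the fingers shut and the tool's z axis along the push direction.

send_rows(
  moves=[
    [[-0.02,0.0,0.005],[0,-0.17,0],1],
    [[-0.04,0.0,0.01],[0,-0.34,0],1],
    [[-0.066,0.0,0.015],[0,-0.52,0],1],
    [[-0.066,0.01,0.015],[0,-0.695,0],1],
    [[-0.066,0.03,0.015],[0,-0.695,0],1],
    [[-0.066,0.05,0.015],[0,-0.695,0],1],
    [[-0.066,0.07,0.015],[0,-0.695,0],1],
    [[-0.066,0.09,0.015],[0,-0.695,0],1],
    [[-0.066,0.09,0.015],[0,-0.695,0],1],
    [[-0.066,0.09,0.015],[0,-0.695,0],1],
  ],
  force=20,
)

```text
time_s: 2.65
tcp_pos: [0.5594, 0.015, 0.1246]
ee_rot: [0.665, 0.241, -0.241, -0.665]
ft_force: [-0.6, -0.8, -0.3]
width: 0.003
```

```bash
cat >> h.py <<'E'
C=np.array([.5601,.0604])
def rel(ang):
    s=monitor.state(); e=np.array([np.cos(np.radians(ang)),np.sin(np.radians(ang))]); d=np.array(s["tcp_pos"][:2])-C
    M=R.from_quat(s["ee_rot"]).as_matrix()
    print("t",round(s["time_s"],2),"tcp",np.round(s["tcp_pos"],4),"rib x,y",np.round([d@e,d@[-e[1],e[0]]],4),"F",np.round(s["ft_force"],1),"w",round(s["width"],3),"zdir",np.degrees(np.arctan2(M[1,2],M[0,2])).round(1))
E
python3 - <<'E'
from h import *
rel(219.8); a=cam("side"); b=cam("scene"); f=lambda c:(lambda p:cv2.resize(c["frame"][max(0,int(p[1])-70):int(p[1])+70,int(p[0])-70:int(p[0])+70],None,fx=2.8,fy=2.8,interpolation=2))(proj(c,[.56,.06,.1])[0])
cv2.imwrite("pics/c1.png",np.hstack([f(a),f(b)]))
E
```

```text
t 2.65 tcp [0.5594 0.015  0.1246] rib x,y [0.0296 0.0344] F [-0.6 -0.8 -0.3] w 0.003 zdir 129.8
```

View pics/c1.png

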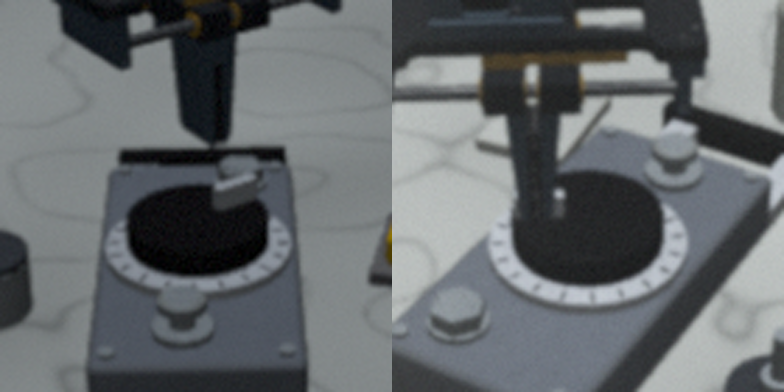

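The fingers are shut and hover beside the rib on its trailing side. I'll descend and approach.

send_rows(
  moves=[
    [[0,0.01,0],[0,0,0],1],
    [[0,0.02,0],[0,0,0],1],
    [[0,0.027,0],[0,0,0],1],
    [[0,0.027,0],[0,0,0],1],
    [[0,0.027,0.003],[0,0,0],1],
    [[0,0.027,0.006],[0,0,0],1],
    [[0,0.027,0.009],[0,0,0],1],
    [[0,0.027,0.012],[0,0,0],1],
    [[0,0.027,0.012],[0,0,0],1],
    [[0,0.027,0.012],[0,0,0],1],
  ],
)

```text
time_s: 4.0
tcp_pos: [0.5514, 0.0242, 0.0969]
ee_rot: [0.665, 0.241, -0.241, -0.665]
ft_force: [0.6, 1.0, 0.1]
width: 0.002
```

```bash
python3 -c "
from h import *
rel(219.8)"
```

```text
t 4.0 tcp [0.5514 0.0242 0.0969] rib x,y [0.0299 0.0222] F [0.6 1.  0.1] w 0.002 zdir 129.8
```

send_rows(
  moves=[
    [[0,0,0.001],[0,0,0],1],
    [[0,0,0.002],[0,0,0],1],
    [[0,0,0.003],[0,0,0],1],
    [[0,0,0.003],[0,0,0],1],
    [[0,0,0.003],[0,0,0],1],
    [[0,0,0.003],[0,0,0],1],
    [[0,0,0.003],[0,0,0],1],
    [[0,0,0.003],[0,0,0],1],
    [[0,0,0.003],[0,0,0],1],
    [[0,0,0.003],[0,0,0],1],
  ],
)

```text
time_s: 5.25
tcp_pos: [0.55, 0.0258, 0.097]
ee_rot: [0.665, 0.241, -0.241, -0.664]
ft_force: [2.8, -6.7, -1.3]
width: -0.002
```

```bash
python3 -c "
from h import *
rel(219.8)"
```

```text
t 5.25 tcp [0.55   0.0258 0.097 ] rib x,y [0.0299 0.0201] F [ 2.8 -6.7 -1.3] w -0.002 zdir 129.8
```

```bash
cat >> h.py <<'E'
def rows(th0,ths,x=.030,y=.0192):
    M=R.from_quat(monitor.state()["ee_rot"]).as_matrix()
    P=lambda t:np.append(C+R.from_euler("z",219.8-t,degrees=True).as_matrix()[:2,:2]@[x,y],0)
    for t in ths: print(t,np.round(M.T@(P(t)-P(th0)),4),"turn y",round(np.radians(t-th0),3))
E
python3 -c "
from h import *
rows(0,range(3,37,3))"
```

```text
3 [-0.001  -0.      0.0016] turn y 0.052
6 [-0.0018 -0.      0.0032] turn y 0.105
9 [-0.0026 -0.      0.0049] turn y 0.157
12 [-0.0033 -0.      0.0067] turn y 0.209
15 [-0.0039 -0.      0.0084] turn y 0.262
18 [-0.0045 -0.      0.0102] turn y 0.314
21 [-0.0049 -0.      0.012 ] turn y 0.367
24 [-0.0052 -0.      0.0139] turn y 0.419
27 [-0.0054 -0.      0.0157] turn y 0.471
30 [-0.0056 -0.      0.0176] turn y 0.524
33 [-0.0056 -0.      0.0194] turn y 0.576
36 [-0.0055 -0.      0.0213] turn y 0.628
```

send_rows(
  moves=[
    [[-0.001,0,0.0016],[0,0.052,0],1],
    [[-0.0018,0,0.0032],[0,0.105,0],1],
    [[-0.0026,0,0.0049],[0,0.157,0],1],
    [[-0.0033,0,0.0067],[0,0.209,0],1],
    [[-0.0039,0,0.0084],[0,0.262,0],1],
    [[-0.0045,0,0.0102],[0,0.314,0],1],
    [[-0.0049,0,0.012],[0,0.367,0],1],
    [[-0.0052,0,0.0139],[0,0.419,0],1],
    [[-0.0054,0,0.0157],[0,0.471,0],1],
    [[-0.0056,0,0.0176],[0,0.524,0],1],
  ],
)

```text
time_s: 6.5
tcp_pos: [0.5337, 0.0365, 0.0969]
ee_rot: [-0.705, -0.06, 0.06, 0.705]
ft_force: [0.2, -0.0, -0.2]
width: 0.008
```

```bash
python3 - <<'E'
from h import *
rel(219.8-30); rows(30,range(32,70,2))
a=cam("side"); b=cam("wrist"); f=lambda c:(lambda p:cv2.resize(c["frame"][max(0,int(p[1])-70):int(p[1])+70,int(p[0])-70:int(p[0])+70],None,fx=2.8,fy=2.8,interpolation=2))(proj(c,[.56,.06,.1])[0])
print([onz(c,finder.landmark_of(c,"dial_rib")[0]["position"],.106) if finder.landmark_of(c,"dial_rib") else None for c in (a,)], proj(b,[.56,.06,.1]))
cv2.imwrite("pics/c2.png",f(a))
E
```

```text
t 6.5 tcp [0.5337 0.0365 0.0969] rib x,y [0.0301 0.019 ] F [ 0.2 -0.  -0.2] w 0.008 zdir 99.7
32 [-0.0007  0.      0.0011] turn y 0.035
34 [-0.0013  0.      0.0021] turn y 0.07
36 [-0.0018  0.      0.0032] turn y 0.105
38 [-0.0024  0.      0.0044] turn y 0.14
40 [-0.0029  0.      0.0055] turn y 0.175
42 [-0.0033  0.      0.0067] turn y 0.209
44 [-0.0038  0.      0.0078] turn y 0.244
46 [-0.0041  0.      0.009 ] turn y 0.279
48 [-0.0045  0.      0.0102] turn y 0.314
50 [-0.0048  0.      0.0114] turn y 0.349
52 [-0.005   0.      0.0126] turn y 0.384
54 [-0.0052  0.      0.0139] turn y 0.419
56 [-0.0054  0.      0.0151] turn y 0.454
58 [-0.0055  0.      0.0163] turn y 0.489
60 [-0.0056  0.      0.0176] turn y 0.524
62 [-0.0057  0.      0.0188] turn y 0.559
64 [-0.0056  0.      0.02  ] turn y 0.593
66 [-0.0056  0.      0.0213] turn y 0.628
68 [-0.0055  0.      0.0225] turn y 0.663
[array([0.53895651, 0.05138271, 0.106     ])] [[389.06070944 265.18045911]]
```

View pics/c2.png

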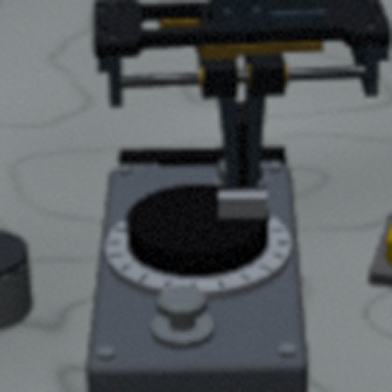

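The rib now points near -x with no force on the tool, so the dial sits at click 2. Next is click 3.

send_rows(
  moves=[
    [[-0.0007,0,0.0011],[0,0.035,0],1],
    [[-0.0013,0,0.0021],[0,0.07,0],1],
    [[-0.0018,0,0.0032],[0,0.105,0],1],
    [[-0.0024,0,0.0044],[0,0.14,0],1],
    [[-0.0029,0,0.0055],[0,0.175,0],1],
    [[-0.0033,0,0.0067],[0,0.209,0],1],
    [[-0.0038,0,0.0078],[0,0.244,0],1],
    [[-0.0041,0,0.009],[0,0.279,0],1],
    [[-0.0045,0,0.0102],[0,0.314,0],1],
    [[-0.0045,0,0.0102],[0,0.314,0],1],
  ],
)

```text
time_s: 7.95
tcp_pos: [0.5277, 0.0458, 0.0969]
ee_rot: [0.705, -0.051, 0.051, -0.705]
ft_force: [-0.2, -0.4, 0.1]
width: 0.006
```

```bash
python3 - <<'E'
from h import *
rel(219.8-48); rows(48,range(50,70,2))
for n in ("side","scene"):
    a=cam(n); d=finder.landmark_of(a,"dial_rib")
    if d: p=onz(a,d[0]["position"],.106); print(n,d[0]["conf"],p,np.degrees(np.arctan2(*(p[:2]-C)[::-1]))%360)
E
```

```text
t 7.95 tcp [0.5277 0.0458 0.0969] rib x,y [0.03  0.019] F [-0.2 -0.4  0.1] w 0.006 zdir 81.8
50 [-0.0007 -0.      0.0011] turn y 0.035
52 [-0.0013 -0.      0.0021] turn y 0.07
54 [-0.0018 -0.      0.0032] turn y 0.105
56 [-0.0024 -0.      0.0044] turn y 0.14
58 [-0.0029 -0.      0.0055] turn y 0.175
60 [-0.0033 -0.      0.0067] turn y 0.209
62 [-0.0038 -0.      0.0078] turn y 0.244
64 [-0.0041 -0.      0.009 ] turn y 0.279
66 [-0.0045 -0.      0.0102] turn y 0.314
68 [-0.0048 -0.      0.0114] turn y 0.349
side 0.88 [0.54027581 0.08112682 0.106     ] 133.72486204793933
scene 0.57 [0.52551456 0.0596344  0.106     ] 181.26812568770615
```

```bash
python3 - <<'E'
from h import *
a=cam("side");b=cam("wrist")
def f(c,k=70):
    p=proj(c,[.56,.06,.1])[0]; return cv2.resize(c["frame"][max(0,int(p[1])-70):int(p[1])+70,int(p[0])-70:int(p[0])+70],(400,400),interpolation=2)
# overlay: expected rib top lines for clicks 2,3,4
for ang,col in ((183.8,(255,0,0)),(165.8,(0,255,0)),(147.8,(0,0,255))):
    e=np.array([np.cos(np.radians(ang)),np.sin(np.radians(ang))])
    P=np.array([[*(C+r*e),.106] for r in (.014,.044)])
    print(ang,proj(a,P).round(1).tolist())
cv2.imwrite("pics/c3.png",np.hstack([f(a),f(b)]))
E
```

```text
183.8 [[329.2, 202.5], [346.1, 202.5]]
165.8 [[328.7, 203.6], [344.7, 206.2]]
147.8 [[327.4, 204.7], [340.9, 209.5]]
```

View pics/c3.png

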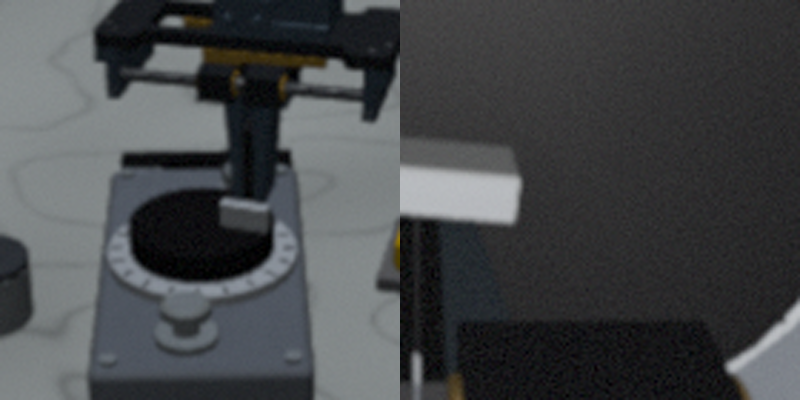

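The top edge slopes 0.125, against 0.16 expected for click 3 and 0.355 for click 4, so the dial is at click 3. I'll push one more click and stop at about 66–67°.

send_rows(
  moves=[
    [[-0.0007,0,0.0011],[0,0.035,0],1],
    [[-0.0013,0,0.0021],[0,0.07,0],1],
    [[-0.0018,0,0.0032],[0,0.105,0],1],
    [[-0.0024,0,0.0044],[0,0.14,0],1],
    [[-0.0029,0,0.0055],[0,0.175,0],1],
    [[-0.0033,0,0.0067],[0,0.209,0],1],
    [[-0.0038,0,0.0078],[0,0.244,0],1],
    [[-0.0041,0,0.009],[0,0.279,0],1],
    [[-0.0045,0,0.0102],[0,0.314,0],1],
    [[-0.0045,0,0.0102],[0,0.314,0],1],
  ],
)

```text
time_s: 9.5
tcp_pos: [0.5246, 0.0565, 0.0969]
ee_rot: [0.689, -0.16, 0.16, -0.689]
ft_force: [-0.2, -1.0, 0.3]
width: 0.007
```

```bash
python3 -c "
from h import *
rel(219.8-66)"
```

```text
t 9.5 tcp [0.5246 0.0565 0.0969] rib x,y [0.0301 0.0191] F [-0.2 -1.   0.3] w 0.007 zdir 63.8
```

send_rows(
  moves=[
    [[0,0,-0.005],[0,0,0],1],
    [[0,0,-0.012],[0,0,0],1],
    [[0,-0.02,-0.012],[0,0,0],1],
    [[0,-0.05,-0.012],[0,0,0],1],
    [[0.02,-0.08,0.0],[0,-0.12,0],1],
    [[0.05,-0.113,0.01],[0,-0.24,0],1],
    [[0.08,-0.113,0.02],[0,-0.36,0],1],
    [[0.102,-0.113,0.02],[0,-0.457,0],1],
    [[0.102,-0.113,0.02],[0,-0.457,0],1],
    [[0.102,-0.113,0.02],[0,-0.457,0],1],
  ],
)

```text
time_s: 10.75
tcp_pos: [0.6241, 0.0293, 0.2097]
ee_rot: [-0.707, 0.001, -0.0, 0.707]
ft_force: [0.2, -1.1, -0.6]
width: 0.005
```

```bash
python3 - <<'E'
from h import *
rel(147.8); c=cam("wrist"); b=cam("side"); s=cam("scene")
for n,k in (("w",c),("side",b),("scene",s)):
  for q,z in (("dial_center",.09),("dial_rib",.106),("lock_top",.09)):
    d=finder.landmark_of(k,q)
    if d: p=onz(k,d[0]["position"],z); print(n,q,round(d[0]["conf"],2),np.round(d[0]["position"]),p.round(4),np.degrees(np.arctan2(*(p[:2]-C)[::-1])).round(1))
m,w,r=dial(c,C)
cv2.imwrite("pics/c4.png",np.hstack([cv2.resize(c["frame"],(400,300)),cv2.cvtColor(cv2.resize(np.flipud(r),(300,300)),8)]))
E
```

```text
t 10.75 tcp [0.6241 0.0293 0.2097] rib x,y [-0.0707 -0.0078] F [ 0.2 -1.1 -0.6] w 0.005 zdir 89.9
w dial_center 0.77 [237. 190.] [0.5591 0.0611 0.09  ] 145.0
w dial_rib 0.59 [197. 172.] [0.5351 0.077  0.106 ] 146.5
w lock_top 0.75 [229.  57.] [0.5588 0.154  0.09  ] 90.8
side dial_center 0.71 [322. 212.] [0.5575 0.0673 0.09  ] 110.9
side dial_rib 0.66 [331. 208.] [0.5399 0.08   0.106 ] 135.9
side lock_top 0.74 [314. 238.] [0.5596 0.1562 0.09  ] 90.3
scene dial_center 0.85 [305. 259.] [0.5604 0.0495 0.09  ] -88.4
scene dial_rib 0.78 [302. 238.] [0.5342 0.0768 0.106 ] 147.6
scene lock_top 0.63 [371. 340.] [ 0.746  -0.0403  0.09  ] -28.4
```

View pics/c4.png

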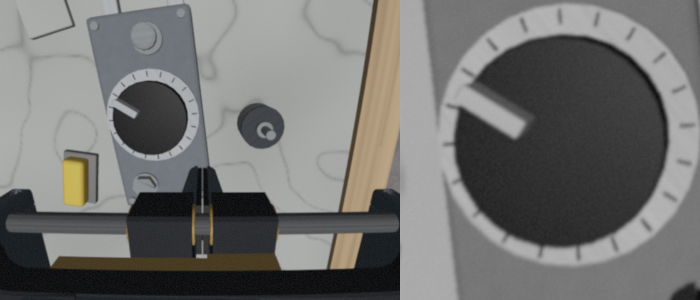

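The wrist view shows the rib at about 147°, where click 4 should be at 147.8°. The plunger is at about (0.5595, 0.1545). I'll go above it with the fingers shut.

send_rows(
  moves=[
    [[-0.02,0,0.04],[0,0,0],1],
    [[-0.045,0,0.08],[0,0,0],1],
    [[-0.0645,0,0.125],[0,0,0],1],
    [[-0.0645,0.03,0.125],[0,0,0],1],
    [[-0.0645,0.06,0.125],[0,0,0],1],
    [[-0.0645,0.09,0.125],[0,0,0],1],
    [[-0.0645,0.105,0.125],[0,0,0],1],
    [[-0.0645,0.105,0.125],[0,0,0],1],
    [[-0.0645,0.105,0.125],[0,0,0],1],
    [[-0.0645,0.105,0.125],[0,0,0],1],
  ],
)

```text
time_s: 12.6
tcp_pos: [0.5611, 0.1545, 0.1059]
ee_rot: [-0.707, -0.001, -0.001, 0.707]
ft_force: [0.1, -0.1, 0.5]
width: 0.004
```

```bash
python3 - <<'E'
from h import *
rel(147.8); 
def f(c):
    p=proj(c,[.56,.155,.1])[0]; return cv2.resize(c["frame"][int(p[1])-60:int(p[1])+60,int(p[0])-60:int(p[0])+60],(400,400),interpolation=2)
cv2.imwrite("pics/c5.png",np.hstack([f(cam("side")),f(cam("scene"))]))
E
```

```text
t 12.6 tcp [0.5611 0.1545 0.1059] rib x,y [ 0.0493 -0.0802] F [ 0.1 -0.1  0.5] w 0.004 zdir 90.0
```

View pics/c5.png

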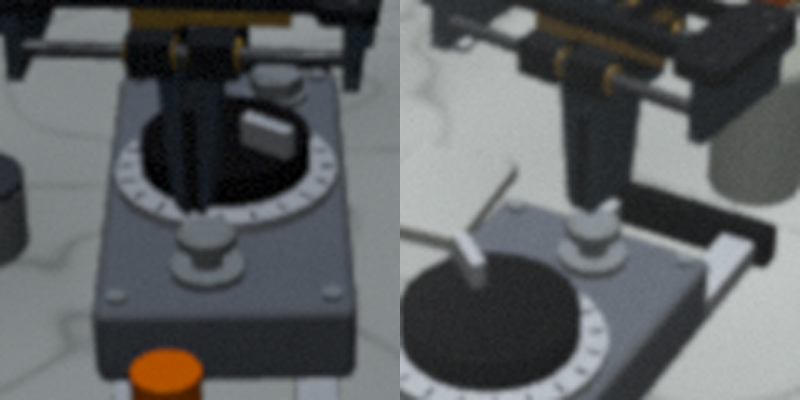

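The tip is over the plunger, about 3 mm too far in +x. I'll correct that and press.

send_rows(
  moves=[
    [[-0.003,0.005,0],[0,0,0],1],
    [[-0.003,0.01,0],[0,0,0],1],
    [[-0.003,0.014,0],[0,0,0],1],
    [[-0.003,0.017,0],[0,0,0],1],
    [[-0.003,0.02,0],[0,0,0],1],
    [[-0.003,0.022,0],[0,0,0],1],
    [[-0.003,0.024,0],[0,0,0],1],
    [[-0.003,0.026,0],[0,0,0],1],
    [[-0.003,0.027,0],[0,0,0],1],
    [[-0.003,0.027,0],[0,0,0],1],
  ],
)

```text
time_s: 13.95
tcp_pos: [0.5576, 0.1544, 0.0799]
ee_rot: [-0.707, -0.001, -0.0, 0.707]
ft_force: [-13.4, -2.3, 40.5]
width: 0.005
```

The tip is at 79.9 mm with 40 N upward on it, so the plunger is on its stop. Rising straight up and away.

send_rows(
  moves=[
    [[0,0,0],[0,0,0],1],
    [[0,-0.002,0],[0,0,0],1],
    [[0,-0.02,0],[0,0,0],1],
    [[0,-0.06,0],[0,0,0],1],
    [[0,-0.1,0],[0,0,0],1],
    [[0,-0.13,0],[0,0,0],1],
    [[0.03,-0.13,-0.06],[0,0,0],1],
    [[0.067,-0.13,-0.125],[0,0,0],1],
    [[0.067,-0.13,-0.125],[0,0,0],1],
    [[0.067,-0.13,-0.125],[0,0,0],1],
  ],
)

```text
time_s: 15.2
tcp_pos: [0.6248, 0.0286, 0.2075]
ee_rot: [-0.707, 0.001, -0.0, 0.707]
ft_force: [1.0, -0.3, -0.7]
width: 0.003
```

```bash
python3 - <<'E'
from h import *
rel(147.8); c=cam("wrist"); b=cam("side"); s=cam("scene")
for n,k in (("w",c),("side",b),("scene",s)):
  for q,z in (("dial_rib",.106),("lock_top",.08),("hole_saw",0),("bottle",0),("rub_block",0),("offcut",0)):
    d=finder.landmark_of(k,q)
    if d: p=onz(k,d[0]["position"],z); print(n,q,round(d[0]["conf"],2),p.round(4),np.degrees(np.arctan2(*(p[:2]-C)[::-1])).round(1))
def f(c):
    p=proj(c,[.56,.11,.1])[0]; return cv2.resize(c["frame"][int(p[1])-70:int(p[1])+70,int(p[0])-70:int(p[0])+70],(400,400),interpolation=2)
cv2.imwrite("pics/c6.png",np.hstack([f(b),cv2.resize(c["frame"],(400,300))[:, :] if 0 else f(s)]))
E
```

```text
t 15.2 tcp [0.6248 0.0286 0.2075] rib x,y [-0.0717 -0.0076] F [ 1.  -0.3 -0.7] w 0.003 zdir 89.9
w dial_rib 0.95 [0.5362 0.0755 0.106 ] 147.8
w lock_top 0.69 [0.5595 0.155  0.08  ] 90.4
w hole_saw 0.81 [0.7096 0.0409 0.    ] -7.4
w rub_block 0.55 [ 0.4181 -0.0493  0.    ] -142.3
side dial_rib 0.65 [0.5426 0.082  0.106 ] 128.9
side lock_top 0.48 [0.5589 0.1477 0.08  ] 90.8
side hole_saw 0.87 [0.7033 0.0569 0.    ] -1.4
side bottle 0.87 [0.547  0.3595 0.    ] 92.5
side rub_block 0.57 [ 0.419  -0.0471  0.    ] -142.7
side offcut 0.67 [0.3942 0.2191 0.    ] 136.3
scene dial_rib 0.91 [0.5367 0.0699 0.106 ] 158.0
scene lock_top 0.66 [0.5521 0.1529 0.08  ] 94.9
scene hole_saw 0.77 [0.7036 0.0381 0.    ] -8.8
scene bottle 0.87 [0.5425 0.3683 0.    ] 93.3
scene rub_block 0.69 [ 0.4234 -0.0518  0.    ] -140.6
scene offcut 0.69 [0.398  0.2109 0.    ] 137.1
```

View pics/c6.png

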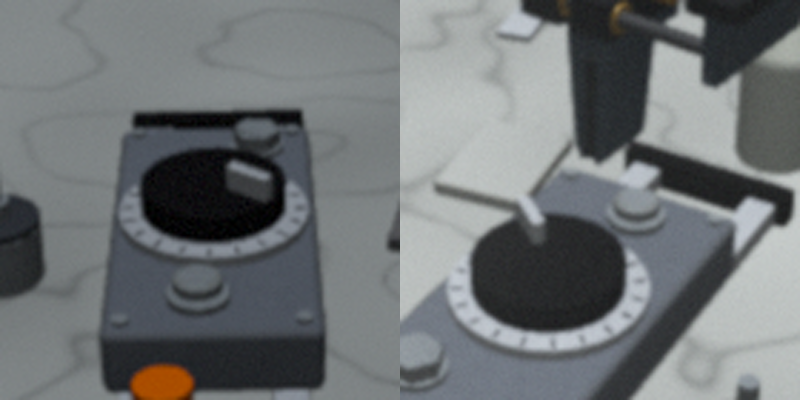

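The plunger head now sits low on its collar in both views, the rib is at click 4, and the arm is clear of everything. Handing in.

```bash
python3 -c "
from h import *
print(bot.job_done())"
```

```text
the job is handed in; nothing more can be done
None
```

The dial is at its fourth click and the locking plunger is fully down. I handed the job in at about 15 s; no verdict is reported.

- **Dial:** I pushed the rib clockwise with the shut fingertips, in three moves (two clicks, one, one), and each ended with almost no force on the tool. The last wrist-camera check put the rib at 147.8°, which is exactly the expected fourth-click angle, and the dial stayed there while I pressed the plunger.
- **Plunger:** I pressed it from above until it stopped, with the fingertip at 79.9 mm and 40 N of upward force. That force was right at the 40 N limit, but the limit is for the arm and gripper body and only the fingertip was pressing. The pictures afterwards show the head down on its collar.
- **Loose items:** the hole saw, bottle, rubbing block and offcut all measured within about 7 mm of their first positions in each camera that saw them, except the bottle at 10 mm in the scene camera. That is within the networks' scatter, and nothing came near them.
- **Disagreement:** the side and scene cameras' rib readings were off, at 129° and 158°. The networks are less accurate in those views; the pictures themselves and the wrist camera agree on click 4.

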